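# Pack the strip-down row into the two-layer kit box in reverse order

### The arm

A 6-joint arm with a two-finger parallel gripper is mounted at the origin on a cart in front of the work surface, level with it; the furniture and walls round the work are solid. World frame = base frame: x ahead of the robot, y to its left, z up, the work surface at z = 0. Lengths are in m, angles in rad, forces in N, time in s.
With the tool pointing down it reaches from about 0.225 to 0.875 m from the base axis. Payload 3.4 kg.
Tool frame: the origin (TCP) lies between the finger pads; the fingertips stand 19 mm ahead of it and the grasp point (between the pads) is the TCP; z points along the fingers, y is the line along which they close (so a half turn about z gives the same grasp; the last joint's range is limited). The gripper opens to 85 mm and grips with 20 to 120 N. Pads are 22 mm wide; open, the fingers measure 114 mm over their backs; the gripper's body (76 mm by 85 mm) begins 54 mm behind the grasp point. The pads swing forward as they close: fully open they stand 13 mm farther back than shut.
Start: joints at [1.056, 0.276, 1.505, -0, 1.361, -0.121], TCP at [0.221, 0.531, 0.25] pointing down, gripper open.
Joint ranges: [-2.89, 2.89], [-0.75, 2.08], [0.22, 2.7], [-1.18, 4.32], [0.11, 2.71], [-2.7, 2.7]. Speed limits (rad/s): [2.57, 2.57, 3.14, 3.14, 3.14, 3.14].

### API

Orientations are given as a unit quaternion [w, x, y, z].
In Python, from rig import get_state, imaging, ticket gives the robot as it stands. The module is installed in compiled form; this text tells all that it offers.
- The arm moves only by the shell command python3 -m inch 'ROWS' [FORCE]. ROWS is JSON, a list of rows, each an object with "claw": the opening, from -1 (shut) to 1 (fully open); "travel": the shift along the world's x, y, z in units of 200 mm (1.0 is 200 mm), a list of three; "turn": the turn about the world's z in units of 180 degrees (1.0 is 180 degrees). A call has 1 to 5 rows; each row is the pose to reach, as a shift and turn from the pose commanded when the call began, turning the shorter way round; what a row does not reach only later rows make up. A row lasts 1/10 s, in which the tool goes at most 50 mm and 8.59 degrees, less where a joint would pass 70% of its speed; a pose out of reach is approached as far as the arm can. A call with a number of a shift or a turn outside -1 to 1 is refused whole. A call with a gripper value outside its range is refused whole. The fingers move at their own pace and stop on an object; FORCE is the grip in N (left out, the last holds). Time passes only in rows, so rows that repeat a pose let the fingers close. It gives the time, the measured TCP pose, the force, the opening and the grip force at its end, in the units of the state.
- get_state(): the state, without advancing time (a new reading comes with each control period).
- imaging.get_image(name): name is "scene" or "top" or "wrist"; returns the picture (480x640x3 uint8, red, green, blue); there is no depth.
- imaging.camera_params(name): a dict with "camera_matrix" (3x3 intrinsics, pixels), "cam_to_world" (4x4, takes a point from camera to world coordinates); the wrist camera has in their place "T_tool_cam" (4x4, takes a point from camera to tool coordinates, whose origin is the TCP and whose axes are the flange's). Camera axes: x right, y down, z forward; pixel columns grow to the right and rows downward; lengths in m; the calibration is good to about 2 mm. A picture is of the moment at which its call begins: read the wrist's pose just before it. camera_params takes no time and is no camera call.
- ticket.sign_off(): hands the job in; it is judged then, once.
The state is a dict: "clock": time; "qpos": joint angles; "qd": joint speeds; "effort": joint torques, N m; "position": TCP position; "ee_rot": TCP orientation; "contact_force": force on the tool from outside, world axes, zero at the start; "moment": the same for the moment, N m; "width": finger opening in m; "gripper_force": force on a finger pad.
Only numpy, scipy, OpenCV 4.12 (cv2) and the standard library are available. Lean on these libraries where they do the work, as an engineer would, in place of code of your own. Each camera call takes 0.05 s, during which the arm holds its last target. There are 200 camera calls.

### The job

Move the three parts from the nests of the wooden rack into the bottom bays of the green kit box in reverse order, one to a bay: what lies leftmost on the rack (seen from the robot) goes into the rightmost bay, the middle one into the middle bay, the rightmost into the leftmost bay. When all three lie in their bays, fit the divider plate, handle up, fully down inside the box rim, and only then lay the brass ring flat and centred on the round rubber seat of the divider.

Things in the scene. Friction and masses are not known exactly. Their poses are not given: they have to be found in the camera images.
- parts_rack: fixed plywood board 130 x 230 mm lying on the bench, its long side across the robot's view (turned up to 20 degrees). Origin: centre of its underside; z up, y along the row and always roughly towards the robot's left, x away from the robot. It carries three equal nests in a row at y = +74, 0 and -74 mm; its edge strips rise 12 mm. Tall castings stand near the work: carry high.
- nest_socket: fixed light-wood nest tray, 114 (x) x 66 (y) mm, on the rack: the one in which the socket screw starts. Origin: centre of its underside, 6 mm above the bench; axes parallel to the rack's. Its floor, on which the part lies, is 6 mm above its origin; a lip 3 mm wide round the edge rises 3 mm above that floor.
- nest_hex: equal nest tray, the one in which the hex screw starts
- nest_key: equal nest tray, the one in which the hex key starts
- socket_screw: loose black socket-head screw lying on its side, 90 mm long along its y, head (16 mm diameter, 10 mm long) at +y, threaded shank 10 mm thick; origin in the middle of its length on its underside; 0.07 kg. Grip across the shank (along x) near the origin, shank 0 to 11 mm above the origin
- hex_screw: loose silver hex-head screw lying on its side, 38 mm long along its y, head (16 mm wide, 19 mm high, 8 mm long) at +y, shank 10 mm thick, 1 to 13 mm above the origin; origin in the middle of its length on its underside; 0.03 kg. Grip across the shank (along x) near y = -4 mm
- hex_key: loose silver L-shaped hex key lying flat, 84 mm (y) x 22 mm (x), 7 mm thick; origin at the centre of that outline on its underside. The long leg, 8 mm wide, runs along y at x = +7 mm from y = -31 to +42 mm; the short leg runs along x at y = -36 mm. 0.07 kg. Grip across the long leg near x = +7, y = +5 mm
- kit_box: fixed green open box, outside 120 (x) x 228 (y) mm, rim 34 mm high. Origin: centre of its underside; z up, y along the row of bays, roughly to the robot's left (turned up to 20 deg). Bays at y = +74, 0, -74 mm, each 110 (x) x 70 (y) mm inside, floor 4 mm above the origin. Partitions and small corner blocks (12 x 10 mm) end 28 mm up and carry the divider, within the rim (opening 110 x 218 mm)
- divider: loose aluminium plate, 96 (x) x 204 (y) x 5 mm, 0.3 kg, flat on the bench. Origin: centre of underside; z up. Mid: black bridge handle, bar 60 mm long in x, 12 mm thick in y, 25 to 45 mm above the origin. At y = +60 mm a round rubber seat, 50 mm across, top 9 mm up; at y = -60 mm an empty thin-lipped square. Goes into the box either way round (7 mm play), origin then 28 mm above the box's
- thrust_ring: loose flat brass ring, 58 mm outer diameter, about 40 mm hole, 5 mm thick, 0.06 kg, at first flat on the bench. Origin: centre of its underside, z up. Can be gripped across its outside
Mind the look-alikes: they are no part of the job. Leave any purple or red look-alike of the thrust_ring alone.

How it is judged:
On the way, in this order (a step that is already met when the one before it is completed fails the run):
1. the three parts lie in the box's bays, in the reverse of their order on the rack (((y of nest_socket in the frame of parts_rack between -0.094 and -0.054 m and y of socket_screw in the frame of kit_box between 0.039 and 0.109 m) or (y of nest_socket in the frame of parts_rack between -0.02 and 0.02 m and y of socket_screw in the frame of kit_box between -0.035 and 0.035 m) or (y of nest_socket in the frame of parts_rack between 0.054 and 0.094 m and y of socket_screw in the frame of kit_box between -0.109 and -0.039 m)) and x of socket_screw in the frame of kit_box between -0.03 and 0.03 m and z of socket_screw in the frame of kit_box between 0 and 0.026 m and linear speed of each of socket_screw, hex_screw, hex_key below 0.02 m/s and ((y of nest_hex in the frame of parts_rack between -0.094 and -0.054 m and y of hex_screw in the frame of kit_box between 0.039 and 0.109 m) or (y of nest_hex in the frame of parts_rack between -0.02 and 0.02 m and y of hex_screw in the frame of kit_box between -0.035 and 0.035 m) or (y of nest_hex in the frame of parts_rack between 0.054 and 0.094 m and y of hex_screw in the frame of kit_box between -0.109 and -0.039 m)) and x of hex_screw in the frame of kit_box between -0.05 and 0.05 m and z of hex_screw in the frame of kit_box between 0 and 0.026 m and ((y of nest_key in the frame of parts_rack between -0.094 and -0.054 m and y of hex_key in the frame of kit_box between 0.039 and 0.109 m) or (y of nest_key in the frame of parts_rack between -0.02 and 0.02 m and y of hex_key in the frame of kit_box between -0.035 and 0.035 m) or (y of nest_key in the frame of parts_rack between 0.054 and 0.094 m and y of hex_key in the frame of kit_box between -0.109 and -0.039 m)) and x of hex_key in the frame of kit_box between -0.035 and 0.035 m and z of hex_key in the frame of kit_box between 0 and 0.026 m), for 0.2 s.
2. the divider lies level on the partitions inside the box rim (horizontal distance between divider and kit_box below 0.014 m and z of divider in the frame of kit_box between 0.025 and 0.0305 m and angle between the y axis of divider and the y axis of kit_box, either way round below 0.12 rad and angle between divider's own z axis and vertical below 0.04 rad and linear speed of divider below 0.02 m/s), for 0.2 s.
3. the ring lies flat on the divider's round seat (x of thrust_ring in the frame of divider between -0.012 and 0.012 m and y of thrust_ring in the frame of divider between 0.048 and 0.072 m and z of thrust_ring in the frame of divider between 0.006 and 0.016 m and angle between the z axis of thrust_ring and the z axis of divider, either way round below 0.08 rad and linear speed of thrust_ring below 0.02 m/s), for 0.2 s.
At the end, for the whole second after the job is handed in: Each part lies at rest on its bay's floor, anywhere in the bay that mirrors its nest's place on the rack. The divider lies level (0.04 rad) on the partitions within the rim, either way round. The ring lies flat on it, within 12 mm of the seat's centre in x and y. All at rest (all of step 1 and all of step 2 and all of step 3); the robot touches nothing.
It also fails if it takes over 131 s, if anything falls off the work surface, if the arm or the gripper's body presses on something with over 40 N, if the wrist force passes 120 N, or if a joint passes its speed limit or range.

## Working session

There is one attempt and no reset: what is moved stays moved. The work goes in short steps, Python scripts to look and compute and a shell command to move; the robot and the scene stay as the last step left them, time stands still between calls to the robot, and variables do not carry over. Pictures are saved under pics/ and viewed, at most 14 in all, crops included, and the job is handed in when it is done.

```bash
mkdir -p pics; python3 - <<'E'
from rig import get_state, imaging
import cv2,json
for n in("scene","top"):
    cv2.imwrite(f"pics/{n}0.png",imaging.get_image(n)[:,:,::-1]); p=imaging.camera_params(n); print(n,p)
print(imaging.camera_params("wrist")); print(get_state())
E
```

```text
scene {'camera_matrix': array([[442.15923858,   0.        , 317.14488793],
       [  0.        , 442.15923858, 233.91272576],
       [  0.        ,   0.        ,   1.        ]]), 'cam_to_world': array([[-0.87063397,  0.28135566, -0.40352879,  0.94358275],
       [ 0.49191791,  0.49186573, -0.71839048,  0.62897514],
       [-0.00364124, -0.82395819, -0.5666389 ,  0.54711975],
       [ 0.        ,  0.        ,  0.        ,  1.        ]])}
top {'camera_matrix': array([[589.25326262,   0.        , 314.26906862],
       [  0.        , 589.25326262, 239.23578561],
       [  0.        ,   0.        ,   1.        ]]), 'cam_to_world': array([[ 0.01519859, -0.99808085,  0.06003012,  0.46931081],
       [-0.99978133, -0.01603204, -0.01342667, -0.01143575],
       [ 0.01436331, -0.05981293, -0.99810626,  1.53448918],
       [ 0.        ,  0.        ,  0.        ,  1.        ]])}
{'camera_matrix': array([[413.01846246,   0.        , 313.15440746],
       [  0.        , 413.01846246, 237.99400001],
       [  0.        ,   0.        ,   1.        ]]), 'T_tool_cam': array([[-1.51917610e-04, -9.46644
[... 293 characters left out ...]
0000000e+00]])}
{'clock': 0.1, 'qpos': array([ 1.05601728e+00,  2.76521151e-01,  1.50598569e+00,  2.15351614e-05,
        1.36073538e+00, -1.21043857e-01]), 'qd': array([ 0.00078317, -0.0008553 , -0.0022927 ,  0.00049131, -0.00019191,
       -0.00098994]), 'effort': array([ 3.87924711e-04, -4.17697120e+01, -2.46404707e+01, -3.36225721e-04,
        5.87835661e-03,  1.93816014e-06]), 'position': array([0.22039582, 0.53060646, 0.24954056]), 'ee_rot': array([-2.67816220e-04,  1.95600540e-01,  9.80683307e-01, -7.80166321e-04]), 'contact_force': array([0.15827122, 0.00749574, 0.59127656]), 'moment': array([ 0.01091167, -0.01263014, -0.00216473]), 'gripper_force': 0.0, 'width': 0.08553049172198084}
```

View pics/top0.png

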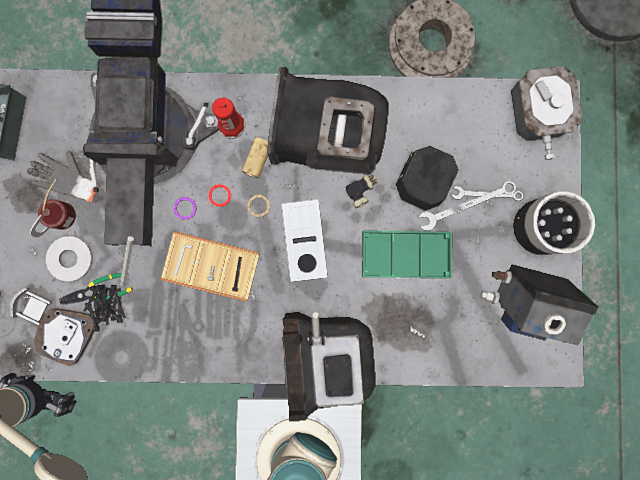

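View pics/scene0.png

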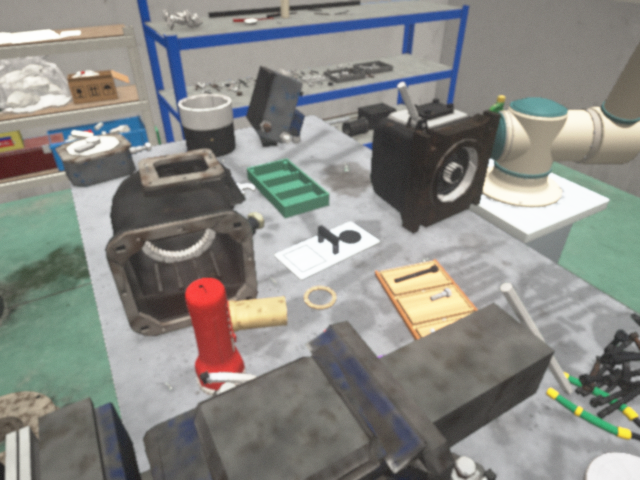

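The top view shows the rack at (210,265) with the key leftmost (182,260), the hex screw (212,272) and the socket screw (239,275). The brass ring is at (259,205), with red and purple look-alikes beside it. The divider is at (304,240) with its seat at (306,263), and the box is at (407,254). A casting at (330,365) stands between the base and the divider.

```bash
cat > h.py <<'E'
import numpy as np,cv2
from scipy.spatial.transform import Rotation as R
from rig import get_state, imaging
def pose(s=None):
    s=s or get_state(); q=s["ee_rot"]; T=np.eye(4); T[:3,:3]=R.from_quat([q[1],q[2],q[3],q[0]]).as_matrix(); T[:3,3]=s["position"]; return T
def cam(n,T=None):
    p=imaging.camera_params(n); return p["camera_matrix"],(T@p["T_tool_cam"] if n=="wrist" else p["cam_to_world"])
def cast(px,z,K,C):
    px=np.atleast_2d(np.asarray(px,float)); d=np.c_[(px[:,0]-K[0,2])/K[0,0],(px[:,1]-K[1,2])/K[1,1],np.ones(len(px))]@C[:3,:3].T
    return C[:3,3]+d*((z-C[2,3])/d[:,2])[:,None]
def proj(P,K,C):
    c=(np.atleast_2d(P)-C[:3,3])@C[:3,:3]; u=c@K.T; return u[:,:2]/u[:,2:]
def wrist(name):
    T=pose(); im=imaging.get_image("wrist"); cv2.imwrite(f"pics/{name}.png",im[:,:,::-1]); np.save(f"pics/{name}.npy",T); return im,*cam("wrist",T)
def rect(mask,z,K,C):
    cs,_=cv2.findContours(mask.astype(np.uint8),cv2.RETR_EXTERNAL,cv2.CHAIN_APPROX_NONE); c=max(cs,key=cv2.contourArea)
    w=cast(c[:,0],z,K,C)[:,:2]*1000; (x,y),(a,b),t=cv2.minAreaRect(w.astype(np.float32))
    if a<b: a,b,t=b,a,t+90
    return np.round([x,y,a,b],1),round((t+90)%180-90 if t!=0 else t,1),c   # t: long axis angle from world x
E
python3 - <<'E'
from h import *
im=cv2.imread("pics/top0.png"); hsv=cv2.cvtColor(im,cv2.COLOR_BGR2HSV); K,C=cam("top")
roi=np.zeros(im.shape[:2],bool); roi[150:310,155:460]=1
H,S,V=[hsv[:,:,i].astype(int) for i in range(3)]
print("box",rect(roi&(H>60)&(H<90)&(S>100)&(np.arange(640)[None]>350),.034,K,C)[:2])
wood=roi&(H>8)&(H<28)&(S>70)
w2=wood.copy(); w2[:228]=0
print("rack",rect(cv2.morphologyEx(w2.astype(np.uint8),cv2.MORPH_CLOSE,np.ones((9,9))),.018,K,C)[:2])
r=wood.copy(); r[:192]=0; r[225:]=0; r[:,:240]=0;r[:,280:]=0; print("ring",rect(r,.005,K,C)[:2])
d=roi&(V>200)&(S<40)&(np.arange(640)[None]>270)&(np.arange(640)[None]<340)
print("div",rect(d,.005,K,C)[:2]); print("seat",cast([306,263],.009,K,C))
for p,z in(((287,315),.2),((345,313),.2),((373,320),.2),((373,400),.2),((300,415),.2),((280,70),.15),((385,170),.15),((105,245),.1),((150,245),.1)): print(p,cast(p,z,K,C)[0].round(3))
# casting top height from scene (384,122),(500,120),(405,85)
Ks,Cs=cam("scene")
for p in((374,118),(497,115),(402,85)):
  for z in(.1,.15,.2,.25): print(p,z,proj(cast(p,z,Ks,Cs),K,C)[0].round())
c=cv2.resize(im[220:310,155:265],None,fx=7,fy=6,interpolation=cv2.INTER_CUBIC); cv2.imwrite("pics/rack.png",c)
E
```

```text
box (array([ 526.1, -267.9,  227.7,  116. ]), -89.9)
rack (array([487.6, 235.7, 229.4, 129.6]), 76.7)
ring (array([647.1, 114.7,  55.1,  54.7]), 1.1)
div (array([559.5,  -5.4, 204.8,  95.7]), 7.5)
seat [[ 0.49913532 -0.01150156  0.009     ]]
(287, 315) [0.378 0.029 0.2  ]
(345, 313) [ 0.384 -0.101  0.2  ]
(373, 320) [ 0.369 -0.165  0.2  ]
(373, 400) [ 0.192 -0.166  0.2  ]
(300, 415) [ 0.157 -0.004  0.2  ]
(280, 70) [0.957 0.058 0.15 ]
(385, 170) [ 0.72  -0.196  0.15 ]
(105, 245) [0.533 0.477 0.1  ]
(150, 245) [0.535 0.368 0.1  ]
(374, 118) 0.1 [453. 392.]
(374, 118) 0.15 [410. 359.]
(374, 118) 0.2 [365. 324.]
(374, 118) 0.25 [316. 286.]
(497, 115) 0.1 [386. 529.]
(497, 115) 0.15 [348. 485.]
(497, 115) 0.2 [308. 437.]
(497, 115) 0.25 [266. 386.]
(402, 85) 0.1 [544. 510.]
(402, 85) 0.15 [494. 467.]
(402, 85) 0.2 [440. 421.]
(402, 85) 0.25 [383. 372.]
```

View pics/rack.png

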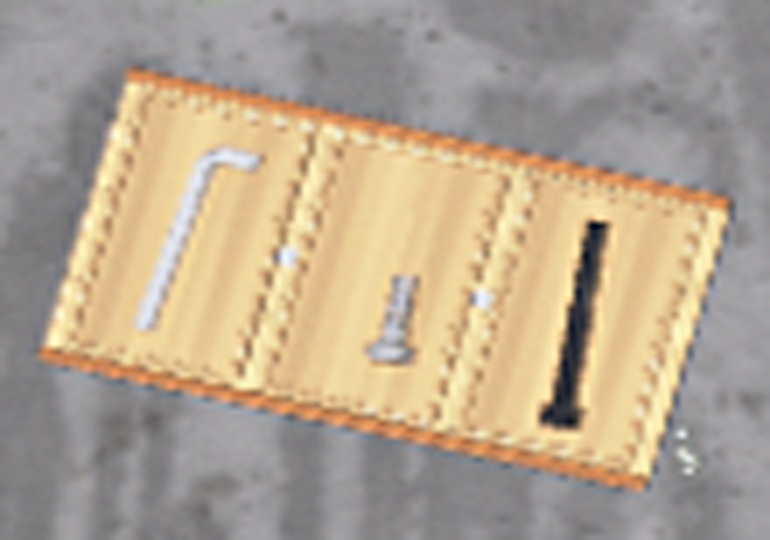

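The crop shows the key leftmost with its short leg at the far end, and the hex and socket screws with their heads towards the robot. I'll move above the rack for a wrist look.

```bash
python3 -m inch '[{"claw":-0.3,"travel":[0.15,-0.2,0],"turn":0},{"claw":-0.3,"travel":[0.3,-0.4,0],"turn":0.03},{"claw":-0.3,"travel":[0.45,-0.6,0],"turn":0.05},{"claw":-0.3,"travel":[0.6,-0.8,0],"turn":0.05},{"claw":-0.3,"travel":[0.75,-1,0],"turn":0.05}]' 60
python3 -m inch '[{"claw":-0.3,"travel":[0.18,-0.25,0],"turn":0},{"claw":-0.3,"travel":[0.35,-0.5,0],"turn":0},{"claw":-0.3,"travel":[0.35,-0.5,0],"turn":0},{"claw":-0.3,"travel":[0.35,-0.5,0],"turn":0},{"claw":-0.3,"travel":[0.35,-0.5,0],"turn":0}]'
python3 -c "
from h import *
wrist('w1')"
```

```text
clock: 0.6
position: [0.3712, 0.3293, 0.25]
ee_rot: [-0.0, 0.118, 0.993, -0.0]
contact_force: [1.2, -0.1, 0.5]
width: 0.0298
gripper_force: 0.0
clock: 1.1
position: [0.4403, 0.2309, 0.25]
ee_rot: [-0.001, 0.119, 0.993, 0.0]
contact_force: [0.4, 0.6, 0.1]
width: 0.0294
gripper_force: 0.0
```

View pics/w1.png

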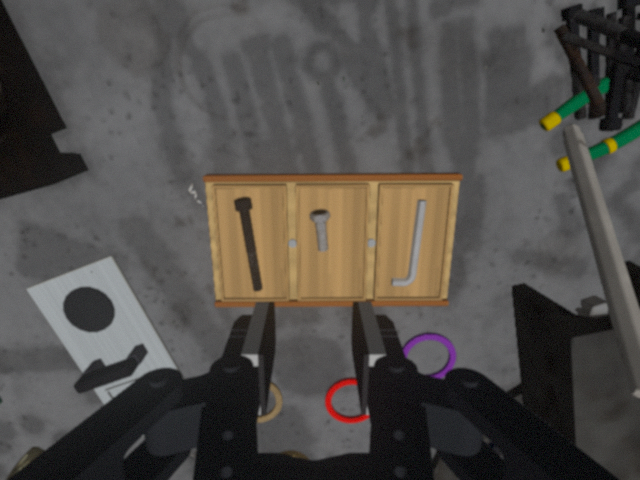

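Wrist view: socket screw from (243,204) to (257,290), hex from (319,214) to (323,250), key leg from (422,201) to (408,283). The brass ring sits partly behind the left finger.

```bash
python3 - <<'E'
from h import *
im=cv2.imread("pics/w1.png"); T=np.load("pics/w1.npy"); K,C=cam("wrist",T); hsv=cv2.cvtColor(im,cv2.COLOR_BGR2HSV); S=hsv[:,:,1].astype(int);V=hsv[:,:,2].astype(int)
print(np.median(S[230:280,340:365]),np.median(S[215:270,416:421]))
def box(u0,u1,v0,v1):
    m=np.zeros(S.shape,bool); m[v0:v1,u0:u1]=1; return m
a=box(225,282,190,298)&(V<90); b=box(303,360,192,292)&(S<60)&(V>60); k=box(382,440,190,296)&(S<50)&(V>90)
for n,m,z in(("sock",a,.0175),("hex",b,.02),("key",k,.019)):
    q,t,c=rect(m,z,K,C); print(n,q,t,np.median(S[m]))
    # leg axis
    w=cast(c[:,0],z,K,C)[:,:2]*1000
v,u=np.nonzero(k); w=cast(np.c_[u,v],.019,K,C)[:,:2]*1000
leg=w[w[:,0]<np.percentile(w[:,0],75)]; print("keyleg",leg.mean(0),np.ptp(leg[:,0]),np.degrees(np.arctan2(*np.linalg.svd(leg-leg.mean(0))[2][0][::-1])))
v,u=np.nonzero(b); w=cast(np.c_[u,v],.018,K,C)[:,:2]*1000; sh=w[w[:,0]>np.percentile(w[:,0],50)]; print("hexshank",sh.mean(0),np.ptp(w[:,0]),np.degrees(np.arctan2(*np.linalg.svd(sh-sh.mean(0))[2][0][::-1])))
v,u=np.nonzero(a); w=cast(np.c_[u,v],.0175,K,C)[:,:2]*1000;sh=w[(w[:,0]>np.percentile(w[:,0],35))]; print("sockshank",sh.mean(0),np.degrees(np.arctan2(*np.linalg.svd(sh-sh.mean(0))[2][0][::-1])))
print("tool y angle",np.degrees(np.arctan2(T[1,1],T[0,1])),T[:3,3])
E
```

```text
121.0 9.0
sock [469.8 164.8  90.4  14.2] -5.3 73.0
hex [470.7 228.7  35.8  15.1] -13.6 21.0
key [505.  309.5  84.3  19.7] -27.1 8.0
keyleg [496.33506842 313.26620757] 65.97840210003739 -16.469294253488762
hexshank [478.48595328 229.09870003] 36.237792092668315 -8.531097344195057
sockshank [479.57475202 162.42810295] -7.238202055364671
tool y angle 76.34975272951762 [0.44034899 0.23089835 0.24996469]
```

```bash
python3 - <<'E'
from h import *
T=np.load("pics/w1.npy"); K,C=cam("wrist",T); print(cast([[422,201],[408,283],[393,283]],.019,K,C).round(4))
im=cv2.imread("pics/top0.png"); hsv=cv2.cvtColor(im,cv2.COLOR_BGR2HSV); 
g=(hsv[:,:,0]>60)&(hsv[:,:,0]<90)&(hsv[:,:,1]>100); g[:,:355]=0; g[:,460:]=0; g[:225]=0; g[285:]=0
v,u=np.nonzero(g); print([ (c,v[u==c].min(),v[u==c].max()) for c in (366,380,400,420,440,448)])
E
python3 -m inch '[{"claw":-0.3,"travel":[0.1,-0.2,-0.1],"turn":0.02},{"claw":-0.3,"travel":[0.15,-0.33,-0.3],"turn":0.041},{"claw":-0.3,"travel":[0.15,-0.33,-0.55],"turn":0.041},{"claw":-0.3,"travel":[0.15,-0.33,-0.75],"turn":0.041},{"claw":-0.3,"travel":[0.15,-0.33,-0.85],"turn":0.041}]'
python3 -m inch '[{"claw":-0.3,"travel":[0,0,-0.12],"turn":0},{"claw":-0.3,"travel":[0,0,-0.23],"turn":0},{"claw":-0.3,"travel":[0,0,-0.237],"turn":0},{"claw":-0.6,"travel":[0,0,-0.237],"turn":0},{"claw":-1,"travel":[0,0,-0.237],"turn":0}]' 50
python3 -m inch '[{"claw":-1,"travel":[0,0,0],"turn":0},{"claw":-1,"travel":[0,0,0],"turn":0},{"claw":-1,"travel":[0,0,0],"turn":0},{"claw":-1,"travel":[0,0,0.1],"turn":0},{"claw":-1,"travel":[0,0,0.25],"turn":0}]'
```

```text
[[0.4651 0.3227 0.019 ]
 [0.5403 0.2978 0.019 ]
 [0.537  0.2841 0.019 ]]
[(366, np.int64(231), np.int64(276)), (380, np.int64(231), np.int64(276)), (400, np.int64(232), np.int64(276)), (420, np.int64(232), np.int64(276)), (440, np.int64(232), np.int64(277)), (448, np.int64(232), np.int64(277))]
clock: 1.65
position: [0.4674, 0.1658, 0.077]
ee_rot: [-0.003, 0.053, 0.999, -0.0]
contact_force: [0.3, -0.0, 0.5]
width: 0.03
gripper_force: 0.0
clock: 2.15
position: [0.4708, 0.1658, 0.0338]
ee_rot: [0.0, 0.053, 0.999, 0.0]
contact_force: [0.3, 0.7, -0.3]
width: 0.0074
gripper_force: 48.8
clock: 2.65
position: [0.4691, 0.1645, 0.0822]
ee_rot: [-0.002, 0.054, 0.999, -0.001]
contact_force: [1.1, 0.9, -0.2]
width: 0.0068
gripper_force: 49.0
```

```bash
python3 -m inch '[{"claw":-1,"travel":[0,-0.02,0.2],"turn":0},{"claw":-1,"travel":[0.05,-0.2,0.4],"turn":0.01},{"claw":-1,"travel":[0.1,-0.42,0.55],"turn":0.02},{"claw":-1,"travel":[0.15,-0.65,0.6],"turn":0.035},{"claw":-1,"travel":[0.2,-0.88,0.6],"turn":0.035}]'
python3 -m inch '[{"claw":-1,"travel":[0.05,-0.25,0],"turn":0},{"claw":-1,"travel":[0.085,-0.5,0],"turn":0},{"claw":-1,"travel":[0.085,-0.75,0],"turn":0},{"claw":-1,"travel":[0.085,-0.9,0],"turn":0},{"claw":-1,"travel":[0.085,-0.91,0],"turn":0}]'
python3 -c "
from h import *
wrist('w2')"
```

```text
clock: 3.15
position: [0.5114, -0.0094, 0.2058]
ee_rot: [0.003, -0.002, 1.0, -0.0]
contact_force: [1.0, 0.4, -1.5]
width: 0.0066
gripper_force: 49.0
clock: 3.65
position: [0.5269, -0.1943, 0.2027]
ee_rot: [0.0, 0.001, 1.0, -0.001]
contact_force: [0.2, 0.5, -0.4]
width: 0.0068
gripper_force: 49.0
```

View pics/w2.png

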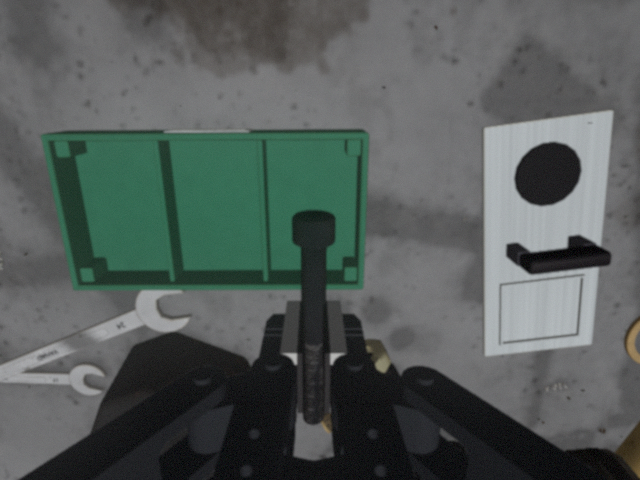

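The screw is held straight. The box rim corners are at (43,135), (367,131), (361,288) and (76,288), and the divider is at right with its seat at (548,173).

```bash
python3 - <<'E'
from h import *
im=cv2.imread("pics/w2.png"); T=np.load("pics/w2.npy"); K,C=cam("wrist",T); hsv=cv2.cvtColor(im,cv2.COLOR_BGR2HSV); H,S,V=[hsv[:,:,i].astype(int) for i in range(3)]
c=cast([[43,135],[367,131],[361,288],[76,288]],.034,K,C)[:,:2]*1000; print(c.round(1),c.mean(0))
q,t,_=rect((H>60)&(H<90)&(S>80)&(V>30),.034,K,C); print("box",q,t)
m=(S<40)&(V>130); m[:,:470]=0; m[:,625:]=0;m[:100]=0;m[370:]=0
q,t,_=rect(m,.005,K,C); print("div",q,t)
print("seat",cast([548,173],.009,K,C).round(4))
E
```

```text
[[ 467.3 -381.2]
 [ 465.2 -158. ]
 [ 583.8 -158. ]
 [ 583.5 -380.3]] [ 524.98229986 -269.37304378]
box [ 524.7 -269.8  226.1  119.6] 89.9
div [559.5  -6.3 203.9  95.8] 7.5
seat [[ 0.4988 -0.0148  0.009 ]]
```

```bash
python3 -m inch '[{"claw":-1,"travel":[-0.005,0,-0.2],"turn":0},{"claw":-1,"travel":[-0.005,0,-0.45],"turn":0},{"claw":-1,"travel":[-0.005,0,-0.7],"turn":0},{"claw":-1,"travel":[-0.005,0,-0.82],"turn":0},{"claw":-1,"travel":[-0.005,0,-0.872],"turn":0}]'
python3 -m inch '[{"claw":-1,"travel":[0,0,0],"turn":0},{"claw":-0.3,"travel":[0,0,0],"turn":0},{"claw":-0.3,"travel":[0,0,0],"turn":0},{"claw":-0.3,"travel":[0,0,0.02],"turn":0},{"claw":-0.3,"travel":[0,0,0.2],"turn":0}]'
python3 -m inch '[{"claw":-0.3,"travel":[0,0,0.25],"turn":0},{"claw":-0.3,"travel":[0,0.1,0.5],"turn":0},{"claw":-0.3,"travel":[0,0.35,0.6],"turn":0},{"claw":-0.3,"travel":[0,0.6,0.65],"turn":-0.02},{"claw":-0.3,"travel":[0,0.85,0.65],"turn":-0.05}]'
python3 -m inch '[{"claw":-0.3,"travel":[-0.05,0.25,0],"turn":0},{"claw":-0.3,"travel":[-0.1,0.5,0],"turn":0},{"claw":-0.3,"travel":[-0.15,0.75,0],"turn":0},{"claw":-0.3,"travel":[-0.22,1,0],"turn":0},{"claw":-0.3,"travel":[-0.22,1,0],"turn":0}]'
```

```text
clock: 4.2
position: [0.5238, -0.1875, 0.0258]
ee_rot: [-0.003, -0.002, 1.0, 0.002]
contact_force: [-0.1, 0.3, 2.0]
width: 0.0071
gripper_force: 49.3
clock: 4.7
position: [0.5238, -0.1891, 0.0666]
ee_rot: [-0.003, -0.001, 1.0, 0.001]
contact_force: [0.4, -0.5, 0.7]
width: 0.0297
gripper_force: 0.0
clock: 5.2
position: [0.5272, -0.0262, 0.2019]
ee_rot: [0.004, 0.08, 0.997, -0.0]
contact_force: [0.8, -0.4, 0.2]
width: 0.03
gripper_force: 0.0
clock: 5.7
position: [0.48, 0.1778, 0.1995]
ee_rot: [0.0, 0.075, 0.997, 0.002]
contact_force: [-0.0, -1.0, -0.5]
width: 0.0297
gripper_force: 0.0
```

```bash
python3 -m inch '[{"claw":-0.3,"travel":[-0.02,0.15,-0.1],"turn":-0.006},{"claw":-0.3,"travel":[-0.025,0.255,-0.3],"turn":-0.006},{"claw":-0.3,"travel":[-0.025,0.255,-0.5],"turn":-0.006},{"claw":-0.3,"travel":[-0.025,0.255,-0.65],"turn":-0.006},{"claw":-0.3,"travel":[-0.025,0.255,-0.7],"turn":-0.006}]'
python3 -m inch '[{"claw":-0.3,"travel":[0,0,-0.06],"turn":0},{"claw":-0.3,"travel":[0,0,-0.135],"turn":0},{"claw":-0.3,"travel":[0,0,-0.135],"turn":0},{"claw":-0.6,"travel":[0,0,-0.135],"turn":0},{"claw":-1,"travel":[0,0,-0.135],"turn":0}]' 50
python3 -m inch '[{"claw":-1,"travel":[0,0,0],"turn":0},{"claw":-1,"travel":[0,0,0],"turn":0},{"claw":-1,"travel":[0,0,0],"turn":0},{"claw":-1,"travel":[0,0,0.1],"turn":0},{"claw":-1,"travel":[0,0,0.25],"turn":0}]'
```

```text
clock: 6.2
position: [0.4753, 0.2229, 0.0562]
ee_rot: [-0.002, 0.087, 0.996, -0.001]
contact_force: [-0.3, 0.9, 0.4]
width: 0.0302
gripper_force: 0.0
clock: 6.7
position: [0.4793, 0.2238, 0.0336]
ee_rot: [0.003, 0.087, 0.996, 0.001]
contact_force: [-0.1, -1.2, 6.7]
width: 0.0071
gripper_force: 50.5
clock: 7.2
position: [0.4765, 0.2234, 0.0814]
ee_rot: [-0.001, 0.087, 0.996, -0.0]
contact_force: [-0.3, 1.5, -0.4]
width: 0.0071
gripper_force: 49.6
```

```bash
python3 -m inch '[{"claw":-1,"travel":[0,-0.02,0.2],"turn":0},{"claw":-1,"travel":[0.05,-0.2,0.4],"turn":0.02},{"claw":-1,"travel":[0.1,-0.42,0.55],"turn":0.04},{"claw":-1,"travel":[0.15,-0.65,0.6],"turn":0.055},{"claw":-1,"travel":[0.2,-0.88,0.6],"turn":0.055}]'
python3 -m inch '[{"claw":-1,"travel":[0.05,-0.25,0],"turn":0},{"claw":-1,"travel":[0.05,-0.5,0],"turn":0},{"claw":-1,"travel":[0.05,-0.75,0],"turn":0},{"claw":-1,"travel":[0.05,-1,0],"turn":0},{"claw":-1,"travel":[0.05,-1,0],"turn":0}]'
python3 -m inch '[{"claw":-1,"travel":[0,-0.25,0],"turn":0},{"claw":-1,"travel":[0,-0.48,-0.05],"turn":0},{"claw":-1,"travel":[0,-0.57,-0.2],"turn":0},{"claw":-1,"travel":[0,-0.57,-0.4],"turn":0},{"claw":-1,"travel":[0,-0.57,-0.5],"turn":0}]'
python3 -c "
from h import *
wrist('w3')"
```

```text
clock: 7.7
position: [0.5185, 0.0495, 0.205]
ee_rot: [0.004, -0.0, 1.0, 0.0]
contact_force: [-0.3, -0.0, -0.5]
width: 0.0069
gripper_force: 49.6
clock: 8.2
position: [0.527, -0.1558, 0.2021]
ee_rot: [0.002, 0.004, 1.0, -0.002]
contact_force: [0.2, 0.6, 0.1]
width: 0.0073
gripper_force: 49.6
clock: 8.7
position: [0.525, -0.2629, 0.0989]
ee_rot: [-0.001, 0.002, 1.0, 0.001]
contact_force: [0.6, 0.8, -0.4]
width: 0.0075
gripper_force: 49.6
```

View pics/w3.png

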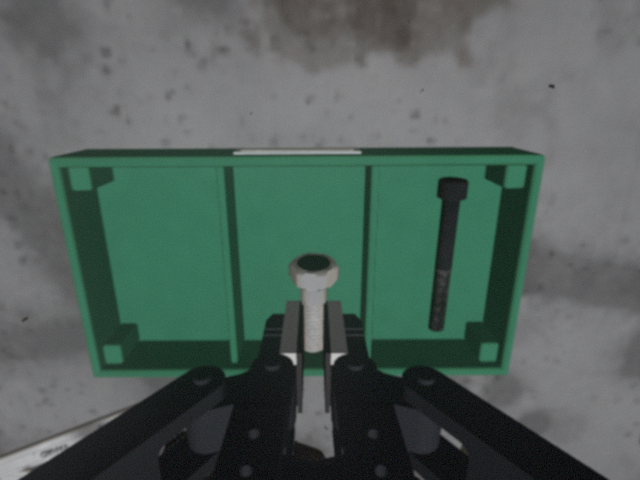

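The hex screw hangs over the middle bay, and the socket screw lies in the left bay at (445,255). I'll place the hex screw and check the vise clearance for the key.

```bash
python3 -m inch '[{"claw":-1,"travel":[0,-0.02,-0.15],"turn":0},{"claw":-1,"travel":[0,-0.02,-0.3],"turn":0},{"claw":-1,"travel":[0,-0.02,-0.352],"turn":0},{"claw":-1,"travel":[0,-0.02,-0.352],"turn":0},{"claw":-0.3,"travel":[0,-0.02,-0.352],"turn":0}]'
python3 -m inch '[{"claw":-0.3,"travel":[0,0,0],"turn":0},{"claw":-0.3,"travel":[0,0,0.05],"turn":0},{"claw":-0.3,"travel":[0,0,0.3],"turn":0},{"claw":-0.3,"travel":[0,0,0.55],"turn":0},{"claw":-0.3,"travel":[0,0.1,0.8],"turn":0}]'
python3 - <<'E'
from h import *
T=np.load("pics/w1.npy"); Kw,Cw=cam("wrist",T); K,C=cam("top")
for a,b in (((515,287),(151,245)),((575,128),(129,238))):
  for z in (.05,.1,.15,.2,.25): print(z,cast(b,z,K,C)[0].round(3), proj(cast(b,z,K,C),Kw,Cw)[0].round(),a)
E
```

```text
clock: 9.25
position: [0.5274, -0.2673, 0.0322]
ee_rot: [0.001, 0.0, 1.0, -0.001]
contact_force: [-0.0, -0.1, -0.5]
width: 0.0202
gripper_force: 0.0
clock: 9.75
position: [0.5269, -0.2502, 0.1911]
ee_rot: [0.002, 0.002, 1.0, -0.002]
contact_force: [0.7, -0.4, 0.2]
width: 0.0299
gripper_force: 0.0
0.05 [0.537 0.379 0.05 ] [509. 275.] (515, 287)
0.1 [0.535 0.365 0.1  ] [521. 304.] (515, 287)
0.15 [0.533 0.352 0.15 ] [538. 343.] (515, 287)
0.2 [0.531 0.339 0.2  ] [562. 399.] (515, 287)
0.25 [0.528 0.326 0.25 ] [600. 488.] (515, 287)
0.05 [0.554 0.434 0.05 ] [576. 279.] (575, 128)
0.1 [0.551 0.419 0.1  ] [596. 307.] (575, 128)
0.15 [0.549 0.404 0.15 ] [623. 347.] (575, 128)
0.2 [0.546 0.389 0.2  ] [663. 404.] (575, 128)
0.25 [0.543 0.374 0.25 ] [724. 493.] (575, 128)
```

```bash
python3 -m inch '[{"claw":-0.3,"travel":[0,0.25,0.05],"turn":0},{"claw":-0.3,"travel":[0,0.5,0.05],"turn":0},{"claw":-0.3,"travel":[0,0.75,0.05],"turn":0},{"claw":-0.3,"travel":[0,1,0.05],"turn":-0.02},{"claw":-0.3,"travel":[0,1,0.05],"turn":-0.05}]'
python3 -m inch '[{"claw":-0.3,"travel":[-0.03,0.25,0],"turn":0},{"claw":-0.3,"travel":[-0.06,0.5,0],"turn":0},{"claw":-0.3,"travel":[-0.1,0.75,0],"turn":0},{"claw":-0.3,"travel":[-0.15,1,0],"turn":-0.02},{"claw":-0.3,"travel":[-0.15,1,0],"turn":-0.046}]'
python3 -m inch '[{"claw":-0.3,"travel":[0,0.25,0],"turn":0},{"claw":-0.3,"travel":[0,0.5,0],"turn":0},{"claw":-0.3,"travel":[0,0.75,0],"turn":0},{"claw":-0.3,"travel":[0,0.78,0],"turn":0},{"claw":-0.3,"travel":[0,0.78,0],"turn":0}]'
python3 - <<'E'
from h import *
im,K,C=wrist('w4'); hsv=cv2.cvtColor(im,cv2.COLOR_RGB2HSV); S=hsv[:,:,1].astype(int); V=hsv[:,:,2].astype(int)
p=proj([[.5,.312,.019],[.465,.323,.019],[.54,.298,.019]],K,C); print(p.round()); print(get_state()["position"])
E
```

```text
clock: 10.25
position: [0.5255, -0.0425, 0.1992]
ee_rot: [0.001, 0.078, 0.997, 0.002]
contact_force: [-0.2, -1.1, 0.4]
width: 0.03
gripper_force: 0.0
clock: 10.75
position: [0.4947, 0.1571, 0.199]
ee_rot: [0.001, 0.149, 0.989, 0.002]
contact_force: [-0.1, -1.4, -0.6]
width: 0.0301
gripper_force: 0.0
clock: 11.25
position: [0.4961, 0.309, 0.1983]
ee_rot: [0.001, 0.149, 0.989, 0.0]
contact_force: [-0.8, -1.2, -0.4]
width: 0.0295
gripper_force: 0.0
[[319. 217.]
 [319. 169.]
 [317. 268.]]
[0.49603134 0.30756201 0.1980503 ]
```

View pics/w4.png

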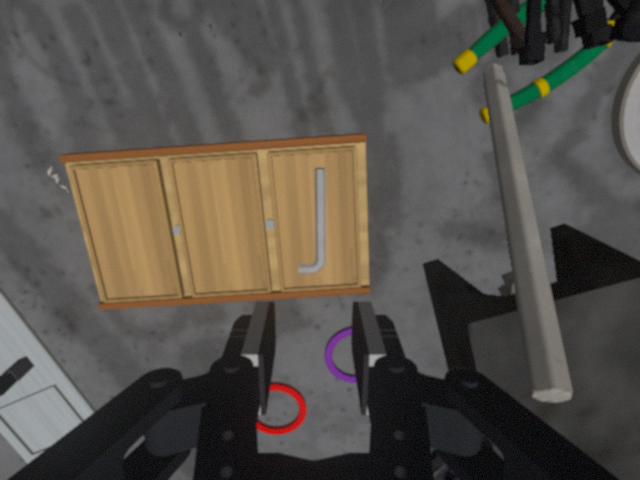

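The key leg runs vertically at u=320 from v=168 to 270, in line with the tool. Descending.

```bash
python3 -m inch '[{"claw":-0.3,"travel":[0,0.01,-0.2],"turn":0},{"claw":-0.3,"travel":[0,0.01,-0.45],"turn":0},{"claw":-0.3,"travel":[0,0.01,-0.65],"turn":0},{"claw":-0.3,"travel":[0,0.01,-0.72],"turn":0},{"claw":-0.3,"travel":[0,0.01,-0.72],"turn":0}]'
python3 -m inch '[{"claw":-0.3,"travel":[0,0,-0.06],"turn":0},{"claw":-0.3,"travel":[0,0,-0.111],"turn":0},{"claw":-0.3,"travel":[0,0,-0.111],"turn":0},{"claw":-0.6,"travel":[0,0,-0.111],"turn":0},{"claw":-1,"travel":[0,0,-0.111],"turn":0}]' 50
python3 -m inch '[{"claw":-1,"travel":[0,0,0],"turn":0},{"claw":-1,"travel":[0,0,0],"turn":0},{"claw":-1,"travel":[0,0,0],"turn":0},{"claw":-1,"travel":[0,0,0.1],"turn":0},{"claw":-1,"travel":[0,0,0.25],"turn":0}]'
```

```text
clock: 11.8
position: [0.4947, 0.3067, 0.0511]
ee_rot: [-0.002, 0.152, 0.988, -0.002]
contact_force: [0.5, -0.1, 0.1]
width: 0.0299
gripper_force: 0.0
clock: 12.3
position: [0.4965, 0.3098, 0.0316]
ee_rot: [0.0, 0.151, 0.989, 0.0]
contact_force: [-0.2, -0.3, 0.7]
width: 0.0054
gripper_force: 48.7
clock: 12.8
position: [0.4944, 0.3088, 0.0792]
ee_rot: [-0.002, 0.151, 0.989, -0.002]
contact_force: [-0.1, -0.4, -0.8]
width: 0.0052
gripper_force: 49.1
```

```bash
python3 -m inch '[{"claw":-1,"travel":[0,-0.02,0.22],"turn":0},{"claw":-1,"travel":[0,-0.2,0.42],"turn":0.02},{"claw":-1,"travel":[0.05,-0.42,0.55],"turn":0.04},{"claw":-1,"travel":[0.08,-0.65,0.6],"turn":0.06},{"claw":-1,"travel":[0.1,-0.88,0.6],"turn":0.096}]'
python3 -m inch '[{"claw":-1,"travel":[0,-0.25,0],"turn":0},{"claw":-1,"travel":[0,-0.5,0],"turn":0},{"claw":-1,"travel":[0,-0.75,0],"turn":0},{"claw":-1,"travel":[0,-1,0],"turn":0},{"claw":-1,"travel":[0,-1,0],"turn":0}]'
python3 -m inch '[{"claw":-1,"travel":[0,-0.25,0],"turn":0},{"claw":-1,"travel":[0,-0.5,0],"turn":0},{"claw":-1,"travel":[0,-0.75,0],"turn":0},{"claw":-1,"travel":[0,-1,0],"turn":0},{"claw":-1,"travel":[0,-1,0],"turn":0}]'
python3 -m inch '[{"claw":-1,"travel":[0.02,-0.2,0],"turn":0},{"claw":-1,"travel":[0.02,-0.345,-0.1],"turn":0},{"claw":-1,"travel":[0.02,-0.345,-0.3],"turn":0},{"claw":-1,"travel":[0.02,-0.345,-0.5],"turn":0},{"claw":-1,"travel":[0.02,-0.345,-0.5],"turn":0}]'
python3 -c "
from h import *
wrist('w5')"
```

```text
clock: 13.3
position: [0.5176, 0.1325, 0.203]
ee_rot: [0.002, -0.002, 1.0, 0.0]
contact_force: [0.4, -0.0, -0.9]
width: 0.0056
gripper_force: 49.1
clock: 13.8
position: [0.5162, -0.0724, 0.2005]
ee_rot: [-0.0, 0.004, 1.0, -0.002]
contact_force: [-0.1, 0.5, -0.4]
width: 0.0054
gripper_force: 49.2
clock: 14.3
position: [0.5165, -0.2722, 0.2002]
ee_rot: [0.0, 0.003, 1.0, -0.002]
contact_force: [-0.1, 0.7, -0.8]
width: 0.0052
gripper_force: 49.3
clock: 14.8
position: [0.5166, -0.3313, 0.095]
ee_rot: [-0.005, 0.0, 1.0, 0.005]
contact_force: [-0.6, 0.8, -0.6]
width: 0.0056
gripper_force: 49.3
```

View pics/w5.png

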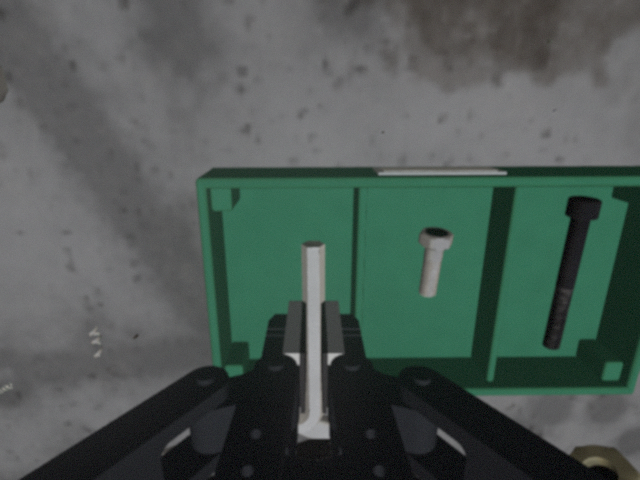

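All three parts look good. I'll place the key, then head for the divider handle.

```bash
python3 -m inch '[{"claw":-1,"travel":[0,0,-0.15],"turn":0},{"claw":-1,"travel":[0,0,-0.3],"turn":0},{"claw":-1,"travel":[0,0,-0.345],"turn":0},{"claw":-1,"travel":[0,0,-0.345],"turn":0},{"claw":-0.4,"travel":[0,0,-0.345],"turn":0}]'
python3 -m inch '[{"claw":-0.4,"travel":[0,0,0],"turn":0},{"claw":-0.4,"travel":[0,0,0.05],"turn":0},{"claw":-0.4,"travel":[0,0,0.3],"turn":0},{"claw":-0.4,"travel":[0,0,0.55],"turn":0},{"claw":-0.4,"travel":[0,0,0.8],"turn":0}]'
python3 -m inch '[{"claw":0.3,"travel":[0.05,0.2,0.1],"turn":-0.04},{"claw":0.3,"travel":[0.1,0.4,0.1],"turn":-0.08},{"claw":0.3,"travel":[0.15,0.6,0.1],"turn":-0.12},{"claw":0.3,"travel":[0.2,0.8,0.1],"turn":-0.16},{"claw":0.3,"travel":[0.2,1,0.1],"turn":-0.2}]'
python3 -m inch '[{"claw":0.3,"travel":[0,0.2,0],"turn":-0.045},{"claw":0.3,"travel":[0,0.4,0],"turn":-0.09},{"claw":0.3,"travel":[0,0.64,0],"turn":-0.135},{"claw":0.3,"travel":[0,0.64,0],"turn":-0.18},{"claw":0.3,"travel":[0,0.64,0],"turn":-0.22}]'
python3 -m inch '[{"claw":0.3,"travel":[0,0,0],"turn":-0.04},{"claw":0.3,"travel":[0,0,0],"turn":-0.04},{"claw":0.3,"travel":[0,0,0],"turn":-0.04}]'
python3 - <<'E'
from h import *
im,K,C=wrist('w6'); s=get_state(); print(s["position"],s["qpos"].round(2),s["clock"]); T=pose(s); print(np.degrees(np.arctan2(T[1,1],T[0,1])))
E
```

```text
clock: 15.35
position: [0.5217, -0.336, 0.0341]
ee_rot: [0.001, 0.0, 1.0, -0.001]
contact_force: [0.8, -0.7, 0.1]
width: 0.0186
gripper_force: 0.0
clock: 15.85
position: [0.5202, -0.3354, 0.1954]
ee_rot: [0.001, 0.001, 1.0, -0.0]
contact_force: [1.3, -1.4, 0.2]
width: 0.0256
gripper_force: 0.0
clock: 16.35
position: [0.5616, -0.134, 0.2139]
ee_rot: [0.002, 0.312, 0.95, 0.0]
contact_force: [0.8, 0.5, 0.0]
width: 0.0556
gripper_force: 0.0
clock: 16.85
position: [0.5603, -0.0055, 0.2139]
ee_rot: [0.001, 0.614, 0.789, 0.001]
contact_force: [0.4, 0.5, -0.7]
width: 0.0555
gripper_force: 0.0
clock: 17.15
position: [0.5604, -0.0074, 0.2131]
ee_rot: [0.001, 0.661, 0.751, 0.001]
contact_force: [0.1, 0.3, -0.4]
width: 0.0552
gripper_force: 0.0
[ 0.5603681  -0.00751837  0.21282502] [-0.14  0.28  1.6   0.    1.26 -0.26] 17.2
7.24795699756553
```

View pics/w6.png

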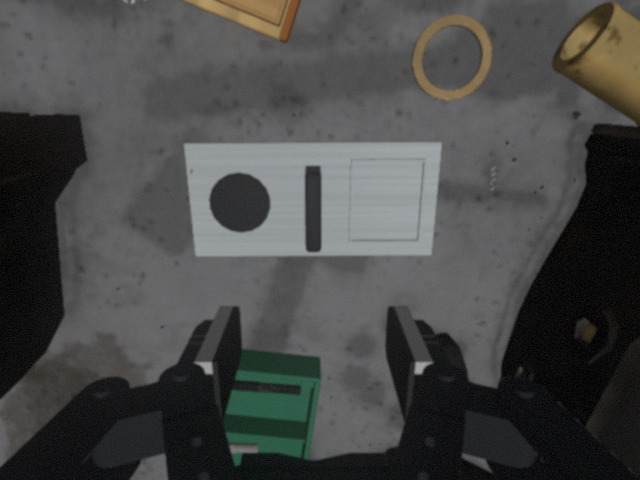

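Handle bar at (313,208), aligned with the tool. Brass ring at (453,57), seat at (240,202).

```bash
python3 - <<'E'
from h import *
im=cv2.imread("pics/w6.png"); T=np.load("pics/w6.npy"); K,C=cam("wrist",T); hsv=cv2.cvtColor(im,cv2.COLOR_BGR2HSV); H,S,V=[hsv[:,:,i].astype(int) for i in range(3)]
m=(V<70); k=np.zeros_like(m); k[160:258,298:330]=1; print("bar",rect(m&k,.045,K,C)[:2])
k[:]=0; k[165:240,200:280]=1; q=rect(m&k,.009,K,C); print("seat",q[:2])
m=(H>8)&(H<28)&(S>80)&(V>80); m[:,:400]=0; m[:,505:]=0; m[110:]=0; print("ring",rect(m,.005,K,C)[:2])
m=(S<40)&(V>110); m[:130]=0;m[270:]=0;m[:,:175]=0;m[:,450:]=0; print("div",rect(m,.005,K,C)[:2])
print(T[:3,3])
E
```

```text
bar (array([559.5,  -2.5,  62.4,  10.4]), -83.0)
seat (array([500.3, -13.6,  47.1,  46.7]), 7.2)
ring (array([647.4, 114.4,  58. ,  57. ]), 7.3)
div (array([560.1,  -6.7, 204.6,  98.7]), 7.3)
[ 0.56042016 -0.00742981  0.21307581]
```

```bash
python3 -m inch '[{"claw":0.3,"travel":[0,0.01,-0.2],"turn":0},{"claw":0.3,"travel":[0,0.01,-0.4],"turn":0},{"claw":0.3,"travel":[0,0.01,-0.6],"turn":0},{"claw":0.3,"travel":[0,0.01,-0.8],"turn":0},{"claw":0.3,"travel":[0,0.01,-0.88],"turn":0}]'
python3 -m inch '[{"claw":0,"travel":[0,0,0],"turn":0},{"claw":-0.4,"travel":[0,0,0],"turn":0},{"claw":-0.7,"travel":[0,0,0],"turn":0},{"claw":-1,"travel":[0,0,0],"turn":0},{"claw":-1,"travel":[0,0,0],"turn":0}]' 110
python3 -m inch '[{"claw":-1,"travel":[0,0,0],"turn":0},{"claw":-1,"travel":[0,0,0],"turn":0},{"claw":-1,"travel":[0,0,0.05],"turn":0},{"claw":-1,"travel":[0,0,0.15],"turn":0},{"claw":-1,"travel":[0,0,0.3],"turn":0}]'
python3 -m inch '[{"claw":-1,"travel":[0,0,0.15],"turn":0},{"claw":-1,"travel":[0,0,0.3],"turn":0.02},{"claw":-1,"travel":[0,0,0.45],"turn":0.05},{"claw":-1,"travel":[0,0,0.55],"turn":0.09},{"claw":-1,"travel":[0,0,0.55],"turn":0.13}]'
```

```text
clock: 17.7
position: [0.5578, -0.0053, 0.0326]
ee_rot: [-0.003, 0.661, 0.75, -0.002]
contact_force: [-0.2, -0.1, 0.0]
width: 0.0555
gripper_force: 0.0
clock: 18.2
position: [0.5615, -0.0057, 0.0378]
ee_rot: [0.002, 0.662, 0.75, 0.001]
contact_force: [0.2, -0.5, 7.5]
width: 0.0098
gripper_force: 108.5
clock: 18.7
position: [0.5585, -0.0051, 0.0954]
ee_rot: [-0.002, 0.662, 0.75, -0.001]
contact_force: [0.3, -0.6, -2.8]
width: 0.0102
gripper_force: 107.5
clock: 19.2
position: [0.5619, -0.0054, 0.21]
ee_rot: [0.003, 0.494, 0.87, 0.002]
contact_force: [-0.7, -0.3, -2.6]
width: 0.01
gripper_force: 107.7
```

```bash
python3 -m inch '[{"claw":-1,"travel":[-0.03,-0.15,0],"turn":0.04},{"claw":-1,"travel":[-0.06,-0.35,0],"turn":0.08},{"claw":-1,"travel":[-0.1,-0.55,0],"turn":0.12},{"claw":-1,"travel":[-0.14,-0.75,0],"turn":0.16},{"claw":-1,"travel":[-0.175,-0.95,0],"turn":0.2}]'
python3 -m inch '[{"claw":-1,"travel":[0,-0.15,0],"turn":0.04},{"claw":-1,"travel":[0,-0.3,0],"turn":0.08},{"claw":-1,"travel":[0,-0.37,0],"turn":0.12},{"claw":-1,"travel":[0,-0.37,0],"turn":0.13},{"claw":-1,"travel":[0,-0.37,0],"turn":0.13}]'
python3 -m inch '[{"claw":-1,"travel":[0,0,-0.1],"turn":0},{"claw":-1,"travel":[0,0,-0.2],"turn":0},{"claw":-1,"travel":[0,0,-0.25],"turn":0},{"claw":-1,"travel":[0,0,-0.25],"turn":0},{"claw":-1,"travel":[0,0,-0.25],"turn":0}]'
python3 - <<'E'
from h import *
im,K,C=wrist('w7'); s=get_state(); print(s["position"],s["clock"]); T=pose(s); print(np.degrees(np.arctan2(T[1,1],T[0,1])))
cv2.imwrite("pics/top7.png",imaging.get_image("top")[:,:,::-1])
E
```

```text
clock: 19.7
position: [0.5243, -0.1964, 0.2063]
ee_rot: [-0.0, 0.201, 0.98, 0.0]
contact_force: [0.7, 0.1, -2.6]
width: 0.0102
gripper_force: 107.7
clock: 20.2
position: [0.5247, -0.2696, 0.2059]
ee_rot: [-0.0, 0.001, 1.0, 0.0]
contact_force: [-0.1, -0.8, -1.9]
width: 0.0101
gripper_force: 107.8
clock: 20.7
position: [0.5256, -0.2693, 0.1565]
ee_rot: [0.0, 0.0, 1.0, -0.0]
contact_force: [0.2, -1.4, -2.8]
width: 0.0101
gripper_force: 107.8
[ 0.52591672 -0.26952163  0.1569079 ] 20.75
89.946456627328
```

View pics/w7.png

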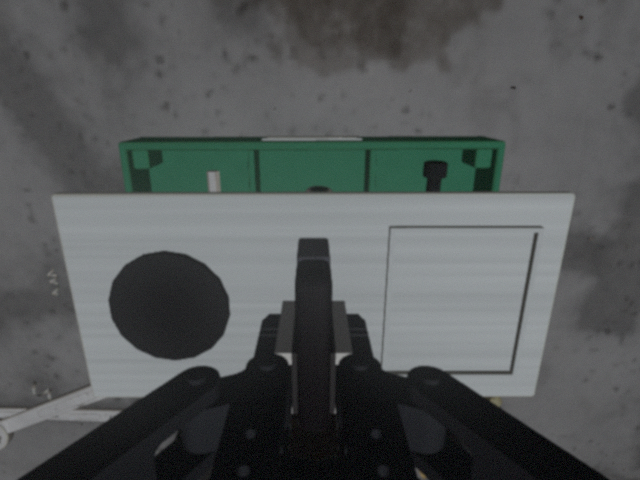

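The plate hangs level, with corners at (53,196), (575,193), (536,397) and (92,398). The near rim corners of the box are at (122,143) and (502,140).

```bash
python3 - <<'E'
from h import *
T=np.load("pics/w7.npy"); K,C=cam("wrist",T)
p=cast([[53,196],[575,193],[536,397],[92,398]],.125,K,C); print(p.round(4),p.mean(0))
print(cast([[122,143],[502,140]],.034,K,C).round(4))
im=cv2.imread("pics/top7.png"); Kt,Ct=cam("top"); print(proj([[.5252,-.2692,.034]],Kt,Ct))
E
```

```text
[[ 0.4777 -0.3691  0.125 ]
 [ 0.4767 -0.1698  0.125 ]
 [ 0.5712 -0.1683  0.125 ]
 [ 0.5717 -0.3705  0.125 ]] [ 0.52430675 -0.26939204  0.125     ]
[[ 0.4671 -0.3811  0.034 ]
 [ 0.4656 -0.1599  0.034 ]]
[[407.09694579 254.15810203]]
```

```bash
python3 -m inch '[{"claw":-1,"travel":[0,0,-0.1],"turn":0},{"claw":-1,"travel":[0,0,-0.2],"turn":0},{"claw":-1,"travel":[0,0,-0.3],"turn":0},{"claw":-1,"travel":[0,0,-0.36],"turn":0},{"claw":-1,"travel":[0,0,-0.36],"turn":0}]'
python3 -m inch '[{"claw":-1,"travel":[0,0,-0.03],"turn":0},{"claw":-1,"travel":[0,0,-0.05],"turn":0},{"claw":-1,"travel":[0,0,-0.07],"turn":0},{"claw":-1,"travel":[0,0,-0.085],"turn":0},{"claw":-1,"travel":[0,0,-0.09],"turn":0}]'
python3 -m inch '[{"claw":-1,"travel":[0,0,-0.003],"turn":0},{"claw":-1,"travel":[0,0,-0.006],"turn":0},{"claw":-1,"travel":[0,0,-0.006],"turn":0}]'
```

```text
clock: 21.3
position: [0.5246, -0.2689, 0.0829]
ee_rot: [-0.001, 0.001, 1.0, 0.001]
contact_force: [-0.1, 0.1, -2.9]
width: 0.0103
gripper_force: 107.8
clock: 21.8
position: [0.5252, -0.2693, 0.0658]
ee_rot: [-0.0, 0.001, 1.0, 0.0]
contact_force: [-1.2, 1.9, 4.2]
width: 0.0101
gripper_force: 109.1
clock: 22.1
position: [0.5252, -0.2693, 0.0658]
ee_rot: [0.0, 0.001, 1.0, -0.0]
contact_force: [-1.6, 2.1, 4.8]
width: 0.0099
gripper_force: 109.0
```

Seated, as the contact force changed sign at the expected height. I'll release and check from above.

```bash
python3 -m inch '[{"claw":-0.6,"travel":[0,0,0],"turn":0},{"claw":-0.1,"travel":[0,0,0],"turn":0},{"claw":0,"travel":[0,0,0],"turn":0},{"claw":0,"travel":[0,0,0.1],"turn":0},{"claw":0.3,"travel":[0,0,0.3],"turn":0}]'
python3 -m inch '[{"claw":0.9,"travel":[0,0,0.2],"turn":0},{"claw":0.9,"travel":[0,0,0.4],"turn":0},{"claw":0.9,"travel":[0,0,0.5],"turn":0},{"claw":0.9,"travel":[0,0,0.5],"turn":0}]'
python3 - <<'E'
from h import *
im,K,C=wrist('w8'); hsv=cv2.cvtColor(im,cv2.COLOR_RGB2HSV); H,S,V=[hsv[:,:,i].astype(int) for i in range(3)]
print(get_state()["position"])
w=(S<40)&(V>100); p=proj([[.525,-.329,.037],[.525,-.269,.033],[.525,-.209,.033]],K,C); print(p.round())
E
```

```text
clock: 22.6
position: [0.5233, -0.2681, 0.1222]
ee_rot: [-0.003, 0.001, 1.0, 0.002]
contact_force: [0.4, -1.0, -0.2]
width: 0.0546
gripper_force: 0.0
clock: 23.0
position: [0.5272, -0.2706, 0.2286]
ee_rot: [0.003, 0.001, 1.0, -0.002]
contact_force: [0.1, 0.1, 0.1]
width: 0.081
gripper_force: 0.0
[ 0.52601959 -0.26984645  0.22616461]
[[240. 205.]
 [317. 204.]
 [393. 204.]]
```

View pics/w8.png

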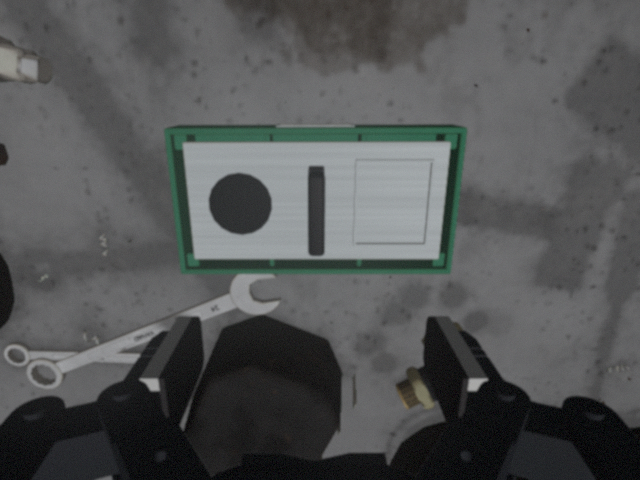

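The divider sits inside the rim with its seat at (240,204). Next is the ring: I'll approach with the closing line at about -30° to clear the red ring and the yellow sleeve, and look once before descending.

```bash
python3 -m inch '[{"claw":0.9,"travel":[0.02,0.2,0],"turn":-0.045},{"claw":0.9,"travel":[0.04,0.4,0],"turn":-0.09},{"claw":0.9,"travel":[0.06,0.6,0],"turn":-0.135},{"claw":0.9,"travel":[0.08,0.8,0],"turn":-0.18},{"claw":0.9,"travel":[0.1,1,0],"turn":-0.225}]'
python3 -m inch '[{"claw":0.9,"travel":[0.05,0.2,0],"turn":-0.045},{"claw":0.9,"travel":[0.15,0.4,0],"turn":-0.09},{"claw":0.9,"travel":[0.25,0.6,-0.1],"turn":-0.135},{"claw":0.9,"travel":[0.35,0.75,-0.2],"turn":-0.18},{"claw":0.6,"travel":[0.505,0.92,-0.25],"turn":-0.225}]'
python3 -m inch '[{"claw":0.6,"travel":[0,0,0],"turn":-0.045},{"claw":0.6,"travel":[0,0,0],"turn":-0.09},{"claw":0.6,"travel":[0,0,0],"turn":-0.135},{"claw":0.6,"travel":[0,0,0],"turn":-0.18},{"claw":0.6,"travel":[0,0,0],"turn":-0.217}]'
python3 - <<'E'
from h import *
im,K,C=wrist('w9'); s=get_state(); T=pose(s); print(s["position"],np.degrees(np.arctan2(T[1,1],T[0,1])),s["width"])
hsv=cv2.cvtColor(im,cv2.COLOR_RGB2HSV); H,S,V=[hsv[:,:,i].astype(int) for i in range(3)]
p=proj([[.6473,.1145,.005]],K,C)[0]; print(p)
m=(H>8)&(H<30)&(S>60)&(V>60); yy,xx=np.mgrid[:480,:640]; m&=np.hypot(xx-p[0],yy-p[1])<75
print("ring",rect(m,.005,K,C)[:2])
T8=np.load("pics/w8.npy"); K,C=cam("wrist",T8); i8=cv2.imread("pics/w8.png",0); k=np.zeros(i8.shape,bool); k[165:245,202:280]=1
print("seat",rect((i8<75)&k,.037,K,C)[:2])
E
```

```text
clock: 23.55
position: [0.5442, -0.0676, 0.2225]
ee_rot: [-0.002, 0.35, 0.937, -0.0]
contact_force: [0.1, -0.5, 0.3]
width: 0.081
gripper_force: 0.0
clock: 24.05
position: [0.6437, 0.1159, 0.1706]
ee_rot: [-0.003, 0.652, 0.758, -0.003]
contact_force: [1.1, -0.7, 0.5]
width: 0.0695
gripper_force: 0.0
clock: 24.55
position: [0.6451, 0.1146, 0.1719]
ee_rot: [-0.001, 0.868, 0.497, -0.002]
contact_force: [0.5, -1.1, 0.5]
width: 0.0686
gripper_force: 0.0
[0.64505919 0.11459796 0.17203217] -30.559637300687747 0.06824387292819489
[317.09004151 214.76553781]
ring (array([648.6, 114.7,  58.2,  57.4]), 58.0)
seat (array([ 525.3, -329. ,   47.8,   47.1]), -4.8)
```

View pics/w9.png

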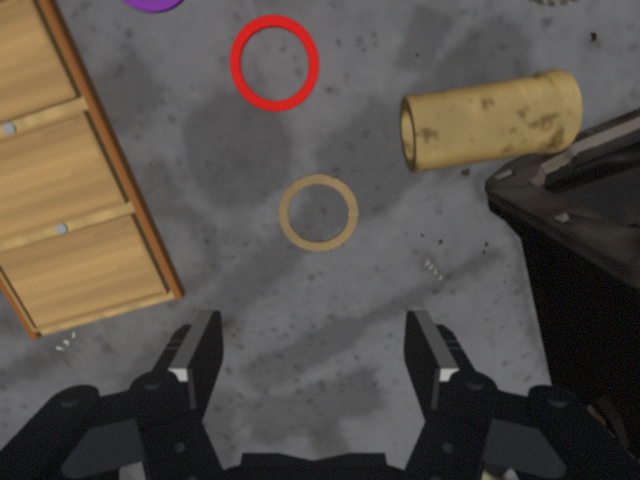

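The brass ring is at (318,212) and clear of everything. Descending gently until I feel the bench.

```bash
python3 -m inch '[{"claw":0.6,"travel":[0.015,0,-0.2],"turn":0},{"claw":0.6,"travel":[0.015,0,-0.4],"turn":0},{"claw":0.6,"travel":[0.015,0,-0.6],"turn":0},{"claw":0.6,"travel":[0.015,0,-0.72],"turn":0},{"claw":0.6,"travel":[0.015,0,-0.72],"turn":0}]'
python3 -m inch '[{"claw":0.6,"travel":[0,0,-0.02],"turn":0},{"claw":0.6,"travel":[0,0,-0.04],"turn":0},{"claw":0.6,"travel":[0,0,-0.055],"turn":0},{"claw":0.6,"travel":[0,0,-0.055],"turn":0},{"claw":0.6,"travel":[0,0,-0.055],"turn":0}]'
python3 -m inch '[{"claw":0.6,"travel":[0,0,-0.004],"turn":0},{"claw":0.6,"travel":[0,0,-0.008],"turn":0},{"claw":0.6,"travel":[0,0,-0.01],"turn":0},{"claw":0.6,"travel":[0,0,-0.01],"turn":0}]'
```

```text
clock: 25.1
position: [0.6447, 0.1142, 0.0249]
ee_rot: [-0.003, 0.866, 0.5, -0.005]
contact_force: [-0.6, 0.2, -1.2]
width: 0.0683
gripper_force: 0.0
clock: 25.6
position: [0.6497, 0.1147, 0.0206]
ee_rot: [0.0, 0.867, 0.499, 0.001]
contact_force: [0.0, 0.1, -0.3]
width: 0.0684
gripper_force: 0.0
clock: 26.0
position: [0.6492, 0.1146, 0.0177]
ee_rot: [0.0, 0.867, 0.499, -0.0]
contact_force: [-0.3, -0.5, -0.1]
width: 0.0683
gripper_force: 0.0
```

```bash
python3 -m inch '[{"claw":0.6,"travel":[0,0,-0.005],"turn":0},{"claw":0.6,"travel":[0,0,-0.01],"turn":0},{"claw":0.6,"travel":[0,0,-0.012],"turn":0},{"claw":0.6,"travel":[0,0,-0.012],"turn":0}]'
python3 -m inch '[{"claw":0.6,"travel":[0,0,-0.005],"turn":0},{"claw":0.6,"travel":[0,0,-0.005],"turn":0}]'
```

```text
clock: 26.4
position: [0.6492, 0.1146, 0.0152]
ee_rot: [-0.0, 0.867, 0.499, -0.0]
contact_force: [-0.3, 0.5, 0.1]
width: 0.0683
gripper_force: 0.0
clock: 26.6
position: [0.6492, 0.1146, 0.0142]
ee_rot: [-0.0, 0.867, 0.499, -0.0]
contact_force: [0.6, -0.4, -0.4]
width: 0.0683
gripper_force: 0.0
```

```bash
python3 -m inch '[{"claw":0.4,"travel":[0,0,0],"turn":0},{"claw":0.3,"travel":[0,0,0],"turn":0},{"claw":0.1,"travel":[0,0,0],"turn":0},{"claw":0.1,"travel":[0,0,0],"turn":0},{"claw":0.1,"travel":[0,0,0],"turn":0}]' 30
```

```text
clock: 27.1
position: [0.6496, 0.1147, 0.015]
ee_rot: [0.0, 0.867, 0.499, 0.0]
contact_force: [-0.6, -0.1, 6.5]
width: 0.0556
gripper_force: 33.5
```

```bash
python3 -m inch '[{"claw":0.1,"travel":[0,0,0.03],"turn":0},{"claw":0.1,"travel":[0,0,0.15],"turn":0},{"claw":0.1,"travel":[0,0,0.35],"turn":0},{"claw":0.1,"travel":[0,0,0.6],"turn":0},{"claw":0.1,"travel":[0,0,0.85],"turn":0}]'
python3 -m inch '[{"claw":0.1,"travel":[-0.1,-0.1,0],"turn":0.04},{"claw":0.1,"travel":[-0.25,-0.3,0],"turn":0.08},{"claw":0.1,"travel":[-0.4,-0.5,0],"turn":0.12},{"claw":0.1,"travel":[-0.55,-0.7,0],"turn":0.17},{"claw":0.1,"travel":[-0.62,-0.9,0],"turn":0.17}]'
python3 -m inch '[{"claw":0.1,"travel":[0,-0.2,0],"turn":0},{"claw":0.1,"travel":[0,-0.4,0],"turn":0},{"claw":0.1,"travel":[0,-0.6,0],"turn":0},{"claw":0.1,"travel":[0,-0.8,0],"turn":0},{"claw":0.1,"travel":[0,-1,0],"turn":0}]'
python3 -m inch '[{"claw":0.1,"travel":[0,-0.2,0],"turn":0},{"claw":0.1,"travel":[0,-0.318,-0.1],"turn":0},{"claw":0.1,"travel":[0,-0.318,-0.3],"turn":0},{"claw":0.1,"travel":[0,-0.318,-0.4],"turn":0},{"claw":0.1,"travel":[0,-0.318,-0.4],"turn":0}]'
python3 - <<'E'
from h import *
im,K,C=wrist('w10'); s=get_state(); T=pose(s); print(s["position"],np.degrees(np.arctan2(T[1,1],T[0,1])),s["width"])
E
```

```text
clock: 27.6
position: [0.6486, 0.1145, 0.1852]
ee_rot: [-0.0, 0.867, 0.499, -0.001]
contact_force: [1.5, -0.9, -1.3]
width: 0.0557
gripper_force: 32.1
clock: 28.1
position: [0.5222, -0.0659, 0.1842]
ee_rot: [-0.001, 0.703, 0.711, -0.001]
contact_force: [0.3, 0.3, -0.5]
width: 0.0555
gripper_force: 32.1
clock: 28.6
position: [0.5248, -0.2669, 0.1842]
ee_rot: [-0.0, 0.704, 0.71, 0.0]
contact_force: [0.9, 0.2, -0.9]
width: 0.0553
gripper_force: 32.1
clock: 29.1
position: [0.5228, -0.3276, 0.1005]
ee_rot: [-0.004, 0.704, 0.71, -0.0]
contact_force: [-0.2, -0.0, -1.4]
width: 0.0557
gripper_force: 32.2
[ 0.52421846 -0.32836396  0.10274144] 0.46313260331380995 0.055621671054722245
```

View pics/w10.png

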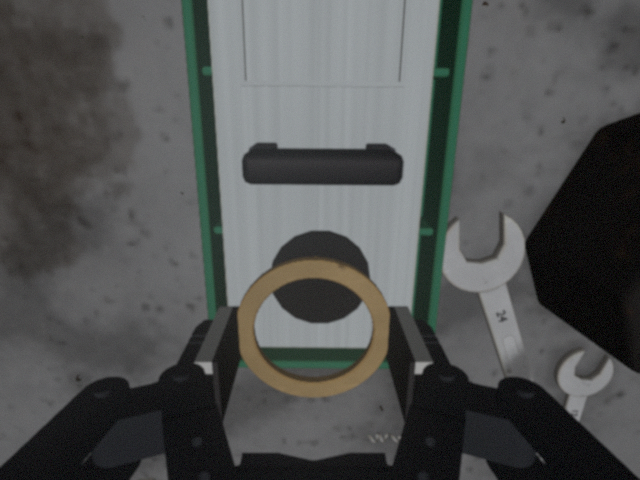

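The ring is held level at (314,327), with the seat behind it at (321,277).

```bash
python3 - <<'E'
from h import *
T=np.load("pics/w10.npy"); K,C=cam("wrist",T); print(cast([321,277],.037,K,C),cast([314,327],.0915,K,C))
E
python3 -m inch '[{"claw":0.1,"travel":[0,0,-0.08],"turn":0},{"claw":0.1,"travel":[0,0,-0.16],"turn":0},{"claw":0.1,"travel":[0,0,-0.21],"turn":0},{"claw":0.1,"travel":[0,0,-0.22],"turn":0},{"claw":0.1,"travel":[0,0,-0.22],"turn":0}]'
```

```text
[[ 0.52567142 -0.32841888  0.037     ]] [[ 0.522446   -0.32414315  0.0915    ]]
clock: 29.65
position: [0.5258, -0.3292, 0.0611]
ee_rot: [0.001, 0.704, 0.71, 0.0]
contact_force: [0.7, -1.0, -0.4]
width: 0.0553
gripper_force: 32.1
```

```bash
python3 -m inch '[{"claw":0.1,"travel":[0,-0.01,-0.015],"turn":0},{"claw":0.1,"travel":[0,-0.01,-0.025],"turn":0},{"claw":0.1,"travel":[0,-0.01,-0.035],"turn":0},{"claw":0.1,"travel":[0,-0.01,-0.042],"turn":0},{"claw":0.1,"travel":[0,-0.01,-0.042],"turn":0}]'
```

```text
clock: 30.15
position: [0.5253, -0.331, 0.052]
ee_rot: [0.0, 0.704, 0.71, 0.0]
contact_force: [0.1, -0.7, -0.7]
width: 0.0554
gripper_force: 32.2
```

```bash
python3 -m inch '[{"claw":0.1,"travel":[0,0,-0.004],"turn":0},{"claw":0.1,"travel":[0,0,-0.007],"turn":0},{"claw":0.1,"travel":[0,0,-0.007],"turn":0}]'
python3 -m inch '[{"claw":0.4,"travel":[0,0,0],"turn":0},{"claw":0.6,"travel":[0,0,0],"turn":0},{"claw":0.7,"travel":[0,0,0],"turn":0},{"claw":0.7,"travel":[0,0,0.05],"turn":0},{"claw":0.7,"travel":[0,0,0.2],"turn":0}]'
python3 -m inch '[{"claw":0.7,"travel":[0,0,0.2],"turn":0},{"claw":0.7,"travel":[0,0,0.4],"turn":0},{"claw":0.7,"travel":[0,0,0.5],"turn":0},{"claw":0.7,"travel":[0,0,0.5],"turn":0},{"claw":0.7,"travel":[0,0,0.5],"turn":0}]'
python3 - <<'E'
from h import *
im,K,C=wrist('w11'); s=get_state(); print(s["position"])
hsv=cv2.cvtColor(im,cv2.COLOR_RGB2HSV); H,S,V=[hsv[:,:,i].astype(int) for i in range(3)]
m=(H>8)&(H<30)&(S>60)&(V>60); p=proj([[.5255,-.329,.042]],K,C)[0]; yy,xx=np.mgrid[:480,:640]; m&=np.hypot(xx-p[0],yy-p[1])<75
print(p,"ring",rect(m,.042,K,C)[:2])
E
```

```text
clock: 30.45
position: [0.5253, -0.331, 0.0519]
ee_rot: [0.0, 0.704, 0.71, 0.0]
contact_force: [-1.2, 0.8, 8.0]
width: 0.0557
gripper_force: 32.7
clock: 30.95
position: [0.5235, -0.3296, 0.0884]
ee_rot: [-0.003, 0.704, 0.71, -0.0]
contact_force: [0.7, -0.7, 1.7]
width: 0.0722
gripper_force: 0.0
clock: 31.45
position: [0.5251, -0.3308, 0.1908]
ee_rot: [0.0, 0.704, 0.71, 0.0]
contact_force: [-0.1, 0.4, 0.1]
width: 0.0726
gripper_force: 0.0
[ 0.52463717 -0.33046711  0.18963609]
[314.44183333 221.62428201] ring (array([ 524.6, -330.5,   56.7,   56.5]), -89.5)
```

View pics/w11.png

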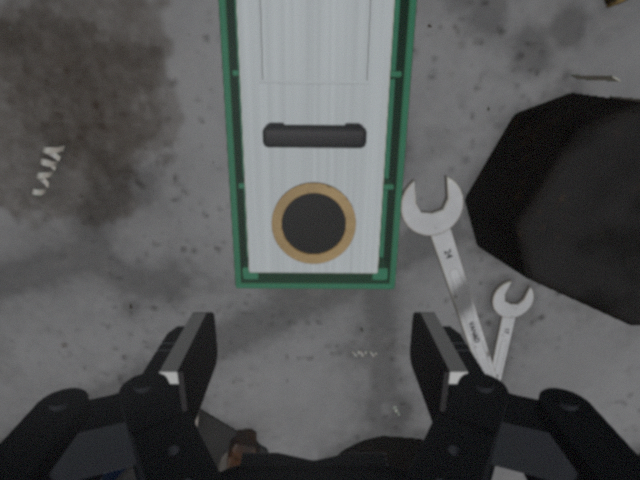

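The ring lies flat at (314,223), concentric with the seat to within about 2 mm. Handing in.

```bash
python3 -c "
from rig import ticket
print(ticket.sign_off())"
```

```text
the job is handed in; nothing more can be done
None
```

I handed the job in at about 31.5 s: the three parts are in their mirrored bays, the divider is seated inside the rim, and the ring is flat on its seat within about 2 mm of centre; the hand-in returned no verdict.

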